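Load the sample tray and hold it level over the light panel

ROBOT

A 6-joint arm with a two-finger parallel gripper is mounted at the origin on the work surface. World frame = base frame: x ahead of the robot, y to its left, z up, the work surface at z = 0. Lengths are in m, angles in rad, forces in N, time in s.
With the tool pointing down it reaches from about 0.25 to 0.725 m from the base axis. Payload 4 kg.
Tool frame: the origin (TCP) lies between the finger pads; the fingertips stand 14 mm ahead of it and the grasp point (between the pads) lies 5 mm behind it; z points along the fingers, y is the line along which they close (so a half turn about z gives the same grasp; the last joint's range is limited). The gripper opens to 85 mm and grips with 20 to 120 N. Pads are 22 mm wide; open, the fingers measure 114 mm over their backs; the gripper's body (76 mm by 85 mm) begins 54 mm behind the grasp point. The pads swing forward as they close: fully open they stand 13 mm farther back than shut.
Start: joints at [1.304, 0.241, 0.005, 1.335, 0, 1.571], TCP at [0.132, 0.482, 0.245] pointing down, gripper open.
Joint ranges: [-2.72, 2.72], [-1.05, 1.87], [-1.09, 1.28], [-1.99, 2.15], [-1.42, 1.44], [-3.14, 3.14]. Speed limits (rad/s): [2.79, 2.79, 3.14, 3.14, 3.14, 3.14].

INTERFACE

Orientations are given as a unit quaternion [x, y, z, w].
In Python, from plant import * gives the robot as it stands. The module is installed in compiled form; this text tells all that it offers.
- The arm moves only by the shell command python3 -m pendant 'ROWS' [FORCE]. ROWS is JSON, a list of rows, each a list of 3 entries, a list of its own where there are three numbers: the turn, a rotation vector about the tool's x, y, z in degrees, then the shift along the tool's x, y, z in m, then the closure, from 0 (fully open) to 1 (shut). In form: [[[wx, wy, wz], [tx, ty, tz], grip], ...]. A call has 1 to 12 rows; each row is the pose to reach, as a shift and turn from the pose commanded when the call began, along the tool's axes at that moment; what a row does not reach only later rows make up. A row lasts 1/12 s, in which the tool goes at most 41.7 mm and 7.16 degrees, less where a joint would pass 70% of its speed; a pose out of reach is approached as far as the arm can. A call with a gripper value outside its range is refused whole. The fingers move at their own pace and stop on an object; FORCE is the grip in N (left out, the last holds). Time passes only in rows, so rows that repeat a pose let the fingers close. It gives the time, the measured TCP pose, the force, the opening and the grip force at its end, in the units of the state.
- get_state(): the state, without advancing time (a new reading comes with each control period).
- camera(name): name is "scene" or "top"; returns a dict with "frame" (400x640x3 uint8, blue, green, red), "vertical_fov" (degrees; the focal length in pixels is half the picture's height over the tangent of half this angle, whatever the lens; pixels are square), "cx", "cy" (the principal point, pixels), "pose" (4x4, takes a point from camera to world coordinates). Camera axes: x right, y down, z forward; pixel columns grow to the right and rows downward; lengths in m; the calibration is good to about 2 mm. A picture is of the moment at which its call begins. There is no depth.
- job_done(): hands the job in; it is judged then, once.
The state is a dict: "t": time; "qpos": joint angles; "joint_velocities": joint speeds; "joint_efforts": joint torques, N m; "tool_pos": TCP position; "orientation": TCP orientation; "contact_force": force on the tool from outside, world axes, zero at the start; "moment": the same for the moment, N m; "gripper_width": finger opening in m; "grip_force": force on a finger pad.
Only numpy, scipy, OpenCV 4.12 (cv2) and the standard library are available. Lean on these libraries where they do the work, as an engineer would, in place of code of your own. Each camera call takes 0.05 s, during which the arm holds its last target. There are 200 camera calls.

TASK

Put the tall vial into the tray's pocket 1 (one pip), then the short vial into pocket 2 (two pips), both fully down. Then lift the tray by its handle, without tipping the loose steel ball over its low rim, and finish while still holding the tray level and still, centred over the light panel, lined up with the panel's long side (either way round) and clear of it by about 10 cm. Do not put the tray down or let go at the end, and leave everything else on the bench where it is.

Things in the scene. Friction and masses are not known exactly. Their poses are not given: they have to be found in the camera images.
- tray: sample tray, loose on the bench, 0.27 to 0.42 kg: black plate 180 x 110 x 6 mm. Origin: centre of its underside; x along its long side to the ball end, y across, z up. At the -x end a grey block (top 26 mm up) with two vial pockets, in the middle an upright handle, at the +x end a grey pad (top 16 mm up) with the ball pocket. Seen from above, ball end pointing away, pocket 1 is on the left.
- tray_handle (a point): grip point of the tray's handle, 75 mm above the tray's underside, 15 mm below the handle's top (90 mm). The handle is a plain upright plate 36 mm long (tray x) and 12 mm thick (tray y), standing up from the plate, centred on the tray; pinch it from above across its thickness. Axes as the tray.
- pocket1 (a point): centre of the floor of vial pocket 1, tray (-62, +30, 8) mm, marked by one white pip on the block's edge beside it (pocket 2: two pips). Round hole, 27 mm wide, 18 mm deep, chamfered mouth 26 mm above the tray's underside. Axes as the tray.
- pocket2 (a point): centre of the floor of vial pocket 2 (two pips), tray (-62, -30, 8) mm. Same hole as pocket 1.
- ball_pocket (a point): point where the ball's centre lies when it rests centred in its pocket, tray (62, 0, 28.5) mm. The pocket is a ring 32 mm wide inside, with a rim only 2 mm high on a flat floor: the ball can roll about 9 mm in it and goes over the rim at a tilt of about 33 degrees, or with a jerk.
- ball_center (a point): centre of the loose polished steel ball, 25 mm across, 64 g, that lies in the ball pocket from the start.
- vial_tall: tall glass sample vial with a black screw cap, 24 mm across, 75 mm high in all, standing upright on the bench, 25 to 50 g. Origin: centre of its underside, z up its axis.
- vial_short: short glass sample vial with a black screw cap, 24 mm across, 55 mm high in all, standing upright on the bench, 20 to 40 g. Origin: centre of its underside, z up its axis.
- panel: flat light panel, white face in a black frame, 230 x 160 mm, 12 mm thick, fixed on the bench to the left or the right. Origin: centre of its underside; x along its long side, z up.
- petri: bystander: small glass dish 54 mm across, 12 mm high, standing between the vials. Origin: centre of its underside.
- jar: bystander: amber jar 56 mm across, 85 mm high. Origin: centre of its underside.
- phone: bystander: black phone lying flat, 145 x 70 x 8 mm. Origin: centre of its underside.
- forceps: bystander: steel forceps lying flat, about 140 mm long, 8 mm high. Origin: near its middle, underside.
- calipers: bystander: steel calipers lying flat, 200 mm long, 11 mm high. Origin: middle of the beam, underside.
- mug: bystander: white mug 80 mm across, 90 mm high. Origin: centre of its underside.
- notebook: bystander: closed notebook 150 x 100 x 14 mm. Origin: centre of its underside.
Things that resemble listed ones, but are neither listed nor needed, are in the scene too. What is shaped like the vial_short but yellow is not meant.

How it is judged:
By the outcome, as a careful person would: the job done as asked, in the order asked, and still so for the second after the job is handed in, while the arm keeps its last pose, push and grip.
It also fails if it takes over 72 s, if anything falls off the work surface, if the arm or the gripper's body presses on something with over 40 N, if the wrist force passes 120 N, or if a joint passes its speed limit or range.

## Working session

There is one attempt and no reset: what is moved stays moved. The work goes in short steps, Python scripts to look and compute and a shell command to move; the robot and the scene stay as the last step left them, time stands still between calls to the robot, and variables do not carry over. Pictures are saved under pics/ and viewed, at most 10 in all, crops included, and the job is handed in when it is done.

```bash
mkdir -p pics; python3 - <<'E'
from plant import *
import cv2,numpy as np
np.set_printoptions(precision=4,suppress=True)
for n in ("scene","top"):
    c=camera(n);cv2.imwrite(f"pics/{n}0.png",c["frame"]);print(n,c["vertical_fov"],c["cx"],c["cy"]);print(np.array(c["pose"]))
s=get_state();print(s)
E
```

```text
scene 54.979859599001486 319.9674817346078 199.62683751910225
[[ 0.2686  0.5164 -0.8131  1.4803]
 [ 0.9631 -0.1562  0.219  -0.239 ]
 [-0.014  -0.842  -0.5393  0.6936]
 [ 0.      0.      0.      1.    ]]
top 50.48319280781506 322.3378927615305 203.25578383034482
[[ 0.0233 -0.9954  0.0926  0.4563]
 [-0.9997 -0.0242 -0.0082 -0.0022]
 [ 0.0104 -0.0924 -0.9957  1.2744]
 [ 0.      0.      0.      1.    ]]
{'t': 0.1, 'qpos': array([ 1.304 ,  0.2413,  0.0039,  1.3352, -0.    ,  1.5708]), 'joint_velocities': array([-0.0012, -0.0015,  0.004 ,  0.0004,  0.001 ,  0.0007]), 'joint_efforts': array([ -0.0001, -37.3139,  25.301 ,   0.0108,  -0.    ,   0.    ]), 'tool_pos': array([0.1317, 0.4818, 0.2445]), 'orientation': array([ 0.133 ,  0.9911, -0.001 , -0.0001]), 'contact_force': array([ 0.116 ,  0.468 , -0.7679]), 'moment': array([ 0.0097, -0.0331,  0.0017]), 'grip_force': 0.0, 'gripper_width': 0.08518404070847396}
```

View pics/scene0.png

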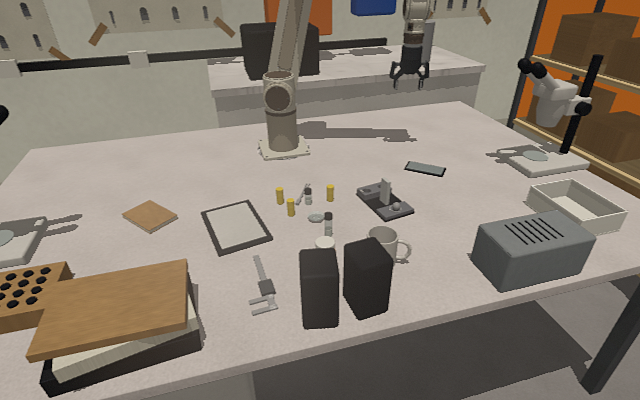

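View pics/top0.png

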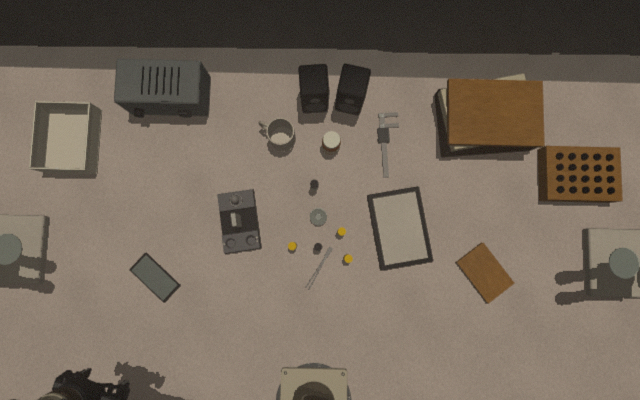

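The scene view shows the vials at about (308,193) and (328,222), the tray at (385,200) and the panel at (236,226). In the top view the vials are at (318,248) and (314,185), the tray at (239,222) and the panel at (400,228). Next I'll enlarge both views.

```bash
python3 - <<'E'
import cv2
a=cv2.imread("pics/top0.png")[175:275,205:365];b=cv2.imread("pics/scene0.png")[170:250,265:425]
cv2.imwrite("pics/topc.png",cv2.resize(a,None,fx=5,fy=5,interpolation=cv2.INTER_CUBIC)*1)
cv2.imwrite("pics/scenec.png",cv2.resize(b,None,fx=5,fy=5,interpolation=cv2.INTER_CUBIC))
E
```

```text
(no output)
```

View pics/topc.png

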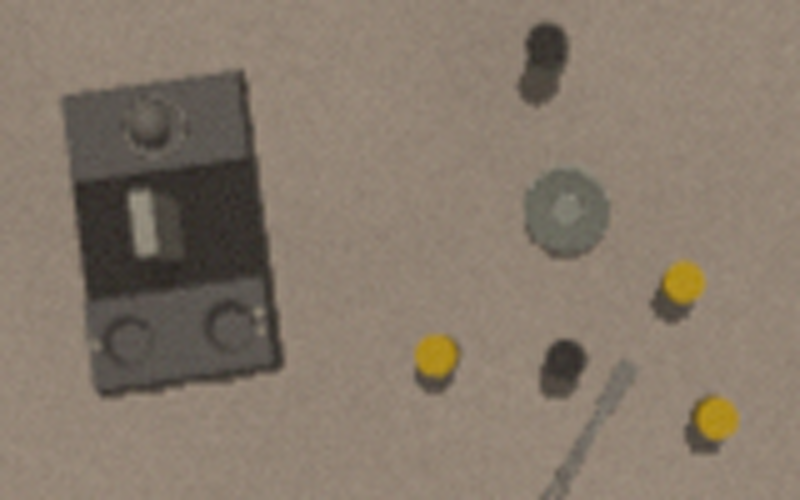

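View pics/scenec.png

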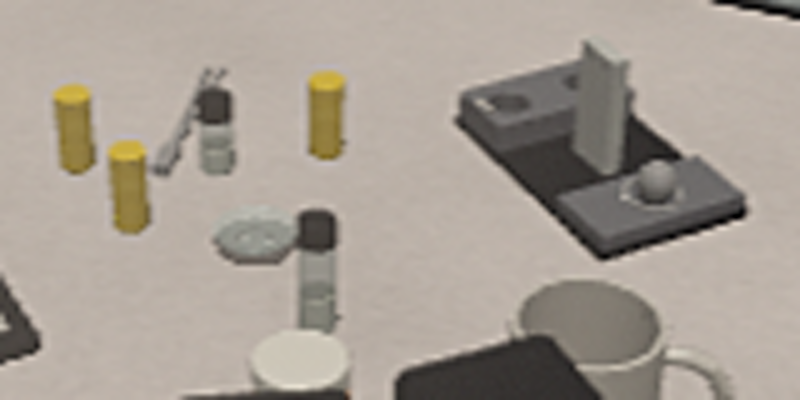

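The crops show the tall vial's cap at (547,43) in the top crop and (318,215) in the scene crop. The short vial's cap is at (566,358) and (215,92). Pocket 1, with one pip, is at (130,340) in the top crop, and pocket 2, with two pips, is at (232,327). The handle top is near (143,222) in the top crop and (607,52) in the scene crop, and the ball is at (150,122) and (656,181).

```bash
cat > h.py <<'E'
import numpy as np,cv2
from scipy.optimize import least_squares
np.set_printoptions(precision=4,suppress=True)
def cams():
    from plant import camera
    return {n:camera(n) for n in("scene","top")}
def full(p,o): return np.array(o)+(np.array(p,float)+.5)/5-.5
TO=(205,175);SO=(265,170)
def proj(c,P):
    T=np.array(c["pose"]);f=200/np.tan(np.radians(c["vertical_fov"]/2))
    q=(np.atleast_2d(P)-T[:3,3])@T[:3,:3]
    return q[:,:2]/q[:,2:]*f+[c["cx"],c["cy"]]
def tri(ct,cs,pt,ps,x0=(.45,0,.05)):
    r=least_squares(lambda X:np.r_[proj(ct,X)[0]-pt,proj(cs,X)[0]-ps],x0);return r.x,np.abs(r.fun).max()
def atz(c,p,z):
    return least_squares(lambda X:proj(c,[*X,z])[0]-p,(.45,0)).x
E
python3 - <<'E'
from h import *
import pickle
c=cams();pickle.dump({n:{k:v for k,v in d.items() if k!="frame"} for n,d in c.items()},open("c.pkl","wb"))
T,S=c["top"],c["scene"];t=lambda *p:full(p,TO);s=lambda *p:full(p,SO)
for n,a,b in [("tallcap",t(547,43),s(318,215)),("shortcap",t(566,358),s(215,93)),("ball",t(150,122),s(656,181)),("htop",t(143.5,223),s(607,52)),("p2",t(232,327),s(508,103))]:
    print(n,*tri(T,S,a,b))
print("atz tall top",atz(T,t(547,43),.075),"scene cap",atz(S,s(318,215),.075),"base",atz(S,s(317,325),0))
print("short",atz(T,t(566,358),.055),atz(S,s(215,93),.055),"base",atz(S,s(217,169),0))
M=[(18,6,90),(18,-6,90),(-18,-6,90),(-18,6,90),(-62,30,26),(-62,-30,26),(90,55,16),(90,-55,16),(-90,55,26),(-90,-55,26)]
U=[(127,190),(153,187),(160,255),(135,260),(130,340),(232,327),(64,97),(241,72),(98,388),(277,368)]
M2=[(18,-6,90),(-18,-6,90),(-18,6,90),(18,6,90),(-62,-30,26),(90,55,6)]
U2=[(622,66),(583,42),(591,38),(632,58),(508,103),(747,207)]
def W(x,M):
    R=np.array([[np.cos(x[2]),-np.sin(x[2])],[np.sin(x[2]),np.cos(x[2])]]);M=np.array(M)/1000.
    return np.c_[M[:,:2]@R.T+x[:2],M[:,2]]
ft=lambda x:(proj(T,W(x,M))-[t(*u) for u in U]).ravel()
fs=lambda x:(proj(S,W(x,M2))-[s(*u) for u in U2]).ravel()
for f in (ft,fs,lambda x:np.r_[ft(x),fs(x)]):
    r=least_squares(f,(.45,.17,0),loss="soft_l1");print("tray",r.x,np.degrees(r.x[2]));print(f(r.x).round(1).reshape(-1,2).tolist())
print(W(r.x,[(-62,30,8),(-62,-30,8),(0,0,75)]))
a=np.array([full(((u+.5)*1-.5),(0,0)) for u in [0]])
pc=[(368,195),(418,187),(432,261),(381,269)]
P=np.array([atz(T,p,.012) for p in pc]);print("panel",P,P.mean(0),np.linalg.norm(P[0]-P[1]),np.linalg.norm(P[1]-P[2]))
E
```

```text
tallcap [0.6245 0.0139 0.0783] 0.3152352576978501
shortcap [ 0.4462 -0.0017  0.059 ] 0.1766029088625487
ball [0.5789 0.2473 0.0275] 0.3001833231989508
htop [0.5162 0.2366 0.0876] 0.36198086597107704
p2 [0.4597 0.1951 0.0244] 0.41469990712215576
atz tall top [0.6247 0.0131] scene cap [0.62   0.0162] base [0.6243 0.0141]
short [ 0.4461 -0.0021] [0.4399 0.0004] base [ 0.4453 -0.0014]
tray [0.5157 0.2343 0.1661] 9.515663251899692
[[0.7, 0.6], [-0.2, 0.5], [0.0, -0.3], [0.7, -0.7], [-0.2, 0.3], [-0.2, -0.1], [-0.9, -0.7], [0.4, -0.9], [-1.1, 1.4], [0.5, 0.0]]
tray [0.518  0.2363 0.2072] 11.872505937139
[[-1.3, -0.2], [-0.3, -0.3], [1.3, -0.4], [-0.2, 0.5], [-0.2, 0.2], [0.9, 0.1]]
tray [0.5162 0.235  0.1714] 9.820377806287535
[[0.4, 0.4], [-0.5, 0.4], [-0.2, -0.5], [0.5, -0.8], [-0.3, 0.1], [-0.3, -0.3], [-1.3, -0.7], [-0.0, -1.1], [-1.2, 1.3], [0.4, -0.3], [-2.2, -0.4], [-0.7, -0.6], [0.9, -0.7], [-1.0, 0.4], [-0.4, -0.3], [-0.1, 0.4]]
[[0.45   0.254  0.008 ]
 [0.4602 0.1948 0.008 ]
 [0.5162 0.235  0.075 ]]
panel [[ 0.6019 -0.1488]
 [ 0.6298 -0.2989]
 [ 0.41   -0.341 ]
 [ 0.3831 -0.1901]] [ 0.5062 -0.2447] 0.15270596531739003 0.22374170080717407
```

```bash
cat >> h.py <<'E'
def go(x,y,z,yaw=None):
    """tool-frame turn (deg) and shift to world TCP target, tool y axis at angle yaw deg, pointing down"""
    from plant import get_state
    from scipy.spatial.transform import Rotation as R
    s=get_state();A=R.from_quat(s["orientation"]);print("t",s["t"],"pos",s["tool_pos"],"w",s["gripper_width"],"F",s["contact_force"],"g",s["grip_force"])
    ty=A.as_matrix()[:,1];print("yaw",np.degrees(np.arctan2(ty[1],ty[0])).round(2),"tilt z",A.as_matrix()[:,2])
    print("shift",A.inv().apply(np.array([x,y,z])-s["tool_pos"]))
    if yaw is not None:
        a=np.radians(yaw);Y=np.array([np.cos(a),np.sin(a),0]);Z=np.array([0,0,-1.]);B=R.from_matrix(np.c_[np.cross(Y,Z),Y,Z])
        print("turn",np.degrees((A.inv()*B).as_rotvec()))
E
python3 -c "
from h import *
go(.6245,.0138,.16,99.5)"
```

```text
t 0.2 pos [0.1317 0.482  0.2447] w 0.08543965107999055 F [-0.5668 -0.3808 -0.3197] g 0.0
yaw 74.72 tilt z [-0.0004 -0.0013 -1.    ]
shift [-0.5988 -0.3216  0.0852]
turn [ -0.0747  -0.0174 -24.7845]
```

```bash
python3 -m pendant '[[[0,0,-24.8],[-0.599,-0.322,0],0.45],[[0,0,-24.8],[-0.599,-0.322,0],0.45],[[0,0,-24.8],[-0.599,-0.322,0],0.45],[[0,0,-24.8],[-0.599,-0.322,0],0.45],[[0,0,-24.8],[-0.599,-0.322,0],0.45],[[0,0,-24.8],[-0.599,-0.322,0],0.45],[[0,0,-24.8],[-0.599,-0.322,0],0.45],[[0,0,-24.8],[-0.599,-0.322,0],0.45],[[0,0,-24.8],[-0.599,-0.322,0],0.45],[[0,0,-24.8],[-0.599,-0.322,0],0.45],[[0,0,-24.8],[-0.599,-0.322,0],0.45],[[0,0,-24.8],[-0.599,-0.322,0],0.45]]' 40; python3 -c "
from h import *
go(.6245,.0138,.15,99.5)"
```

```text
t: 1.2
tool_pos: [0.4847, 0.1463, 0.2453]
orientation: [-0.083, 0.997, 0.0, -0.0]
contact_force: [0.4, 1.7, 0.1]
gripper_width: 0.0469
grip_force: 0.0
t 1.2 pos [0.4847 0.1463 0.2453] w 0.046927731870973585 F [0.4048 1.7167 0.0547] g 0.0
yaw 99.5 tilt z [-0.0001  0.0002 -1.    ]
shift [-0.116  -0.1538  0.0952]
turn [ 0.0101 -0.0025 -0.0046]
```

```bash
python3 -m pendant '[[[0,0,0],[-0.04,-0.05,0.02],0.45],[[0,0,0],[-0.08,-0.1,0.04],0.45],[[0,0,0],[-0.1,-0.135,0.06],0.45],[[0,0,0],[-0.116,-0.154,0.08],0.45],[[0,0,0],[-0.116,-0.154,0.095],0.45],[[0,0,0],[-0.116,-0.154,0.095],0.45],[[0,0,0],[-0.116,-0.154,0.095],0.45]]'; python3 - <<'E'
from h import *
go(.6245,.0138,.053,99.5)
c=cams()
a=c["top"]["frame"][165:225,275:355];b=c["scene"]["frame"][165:245,275:385]
cv2.imwrite("pics/g1.png",np.hstack([cv2.resize(a,(400,300),interpolation=2),cv2.resize(b,(400,300),interpolation=2)]))
E
```

```text
t: 1.78
tool_pos: [0.6223, 0.0134, 0.146]
orientation: [-0.081, 0.997, 0.0, -0.004]
contact_force: [0.7, 0.6, 0.3]
gripper_width: 0.0466
grip_force: 0.0
t 1.7833 pos [0.6223 0.0134 0.146 ] w 0.04664414487921573 F [0.6795 0.5701 0.2503] g 0.0
yaw 99.32 tilt z [-0.0072 -0.0003 -1.    ]
shift [-0.0029 -0.      0.093 ]
turn [ 0.0506 -0.4093 -0.1798]
```

View pics/g1.png

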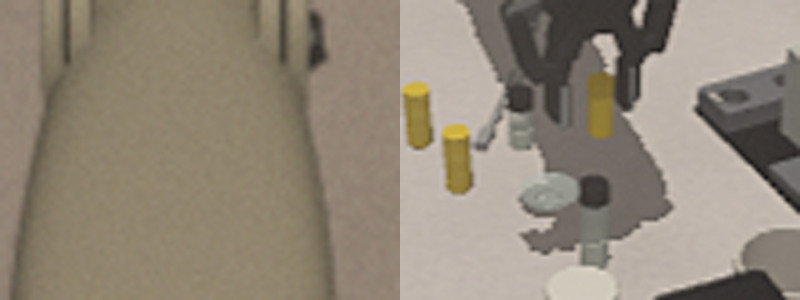

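Seen from the scene camera, the fingers are centred over the tall vial, so I'll go down.

```bash
python3 -m pendant '[[[0,0,0],[-0.001,0,0.025],0.45],[[0,0,0],[-0.001,0,0.05],0.45],[[0,0,0],[-0.001,0,0.075],0.45],[[0,0,0],[-0.001,0,0.093],0.45],[[0,0,0],[-0.001,0,0.093],0.45],[[0,0,0],[-0.001,0,0.093],0.45],[[0,0,0],[-0.001,0,0.093],0.45]]'; python3 -c "
from h import *
go(.6245,.0138,.053,99.5)"
```

```text
t: 2.47
tool_pos: [0.6257, 0.0167, 0.0601]
orientation: [-0.084, 0.996, -0.0, 0.002]
contact_force: [0.2, 0.7, 0.2]
gripper_width: 0.0472
grip_force: 0.0
t 2.4667 pos [0.6257 0.0167 0.0601] w 0.0472009974087764 F [0.1539 0.6553 0.159 ] g 0.0
yaw 99.6 tilt z [ 0.004   0.0002 -1.    ]
shift [ 0.0017 -0.0027  0.0071]
turn [-0.0251  0.2274  0.1006]
```

```bash
python3 -m pendant '[[[0,0.2,0],[0.001,-0.003,0.005],0.45],[[0,0.2,0],[0.001,-0.003,0.005],0.45],[[0,0.2,0],[0.001,-0.003,0.005],0.45],[[0,0.2,0],[0.001,-0.003,0.005],0.45]]'; python3 -c "
from h import *
go(.6245,.0138,.053,99.5)"
```

```text
t: 2.8
tool_pos: [0.6243, 0.0124, 0.053]
orientation: [-0.083, 0.997, -0.0, -0.001]
contact_force: [1.1, 0.4, -0.4]
gripper_width: 0.047
grip_force: 0.0
t 2.8 pos [0.6243 0.0124 0.053 ] w 0.046971519701650526 F [ 1.1065  0.3532 -0.4293] g 0.0
yaw 99.5 tilt z [-0.0024 -0.0005 -1.    ]
shift [-0.0004  0.0014  0.    ]
turn [-0.0067 -0.1404 -0.0033]
```

Well placed, so I'll close on the vial.

```bash
python3 -m pendant '[[[0,0,0],[0,0.001,0],0.6],[[0,0,0],[0,0.001,0],0.7],[[0,0,0],[0,0.001,0],0.8],[[0,0,0],[0,0.001,0],0.9],[[0,0,0],[0,0.001,0],0.9],[[0,0,0],[0,0.001,0],0.9],[[0,0,0],[0,0.001,0],0.9],[[0,0,0],[0,0.001,0],0.9]]' 30; python3 -m pendant '[[[0,0,0],[0,0,-0.015],0.9],[[0,0,0],[0,0,-0.04],0.9],[[0,0,0],[0,0,-0.065],0.9],[[0,0,0],[0,0,-0.09],0.9],[[0,0,0],[0,0,-0.11],0.9],[[0,0,0],[0,0,-0.12],0.9],[[0,0,0],[0,0,-0.12],0.9],[[0,0,0],[0,0,-0.12],0.9],[[0,0,0],[0,0,-0.12],0.9]]' ; python3 -c "
from h import *
go(.45,.254,.18,99.5)"
```

```text
t: 3.47
tool_pos: [0.6239, 0.0135, 0.0525]
orientation: [-0.083, 0.997, -0.0, -0.002]
contact_force: [0.4, -0.3, 1.0]
gripper_width: 0.0237
grip_force: 29.8
t: 4.22
tool_pos: [0.6232, 0.0135, 0.1704]
orientation: [-0.083, 0.997, -0.0, -0.003]
contact_force: [0.3, 0.6, 0.2]
gripper_width: 0.0229
grip_force: 29.7
t 4.2167 pos [0.6232 0.0135 0.1704] w 0.022854637201152276 F [0.3109 0.5586 0.1603] g 29.67482145410031
yaw 99.51 tilt z [-0.0066 -0.0007 -1.    ]
shift [ 0.1311  0.2658 -0.0086]
turn [ 0.0238 -0.3816  0.0128]
```

```bash
python3 -m pendant '[[[0,-0.3,0],[0.01,0.02,-0.002],0.9],[[0,-0.3,0],[0.025,0.05,-0.004],0.9],[[0,-0.3,0],[0.04,0.08,-0.006],0.9],[[0,-0.3,0],[0.055,0.11,-0.008],0.9],[[0,-0.3,0],[0.07,0.14,-0.008],0.9],[[0,-0.3,0],[0.085,0.17,-0.008],0.9],[[0,-0.3,0],[0.1,0.2,-0.008],0.9],[[0,-0.3,0],[0.115,0.23,-0.008],0.9],[[0,-0.3,0],[0.125,0.255,-0.008],0.9],[[0,-0.3,0],[0.131,0.266,-0.008],0.9],[[0,-0.3,0],[0.131,0.266,-0.008],0.9],[[0,-0.3,0],[0.131,0.266,-0.008],0.9]]'; python3 -m pendant '[[[0,0,0],[0,0,0.02],0.9],[[0,0,0],[0,0,0.04],0.9],[[0,0,0],[0,0,0.06],0.9],[[0,0,0],[0,0,0.075],0.9],[[0,0,0],[0,0,0.075],0.9],[[0,0,0],[0,0,0.075],0.9],[[0,0,0],[0,0,0.075],0.9]]'; python3 - <<'E'
from h import *
go(.45,.254,.0605,99.5)
c=cams()
a=c["top"]["frame"][195:265,205:275];b=c["scene"]["frame"][140:230,340:430]
cv2.imwrite("pics/g2.png",np.hstack([cv2.resize(a,(300,300),interpolation=2),cv2.resize(b,(450,450),interpolation=2)[:300]]))
E
```

```text
t: 5.22
tool_pos: [0.4505, 0.2541, 0.1796]
orientation: [-0.084, 0.996, -0.001, 0.0]
contact_force: [-0.4, -1.0, -0.6]
gripper_width: 0.0226
grip_force: 29.7
t: 5.8
tool_pos: [0.4523, 0.2537, 0.1064]
orientation: [-0.082, 0.997, 0.0, 0.001]
contact_force: [0.6, -0.3, -0.1]
gripper_width: 0.0233
grip_force: 29.7
t 5.8 pos [0.4523 0.2537 0.1064] w 0.023323663579774168 F [ 0.6186 -0.3098 -0.1078] g 29.68747474020347
yaw 99.42 tilt z [ 0.0026  0.0005 -1.    ]
shift [0.0023 0.0006 0.0458]
turn [ 0.0034  0.1493 -0.0779]
```

View pics/g2.png

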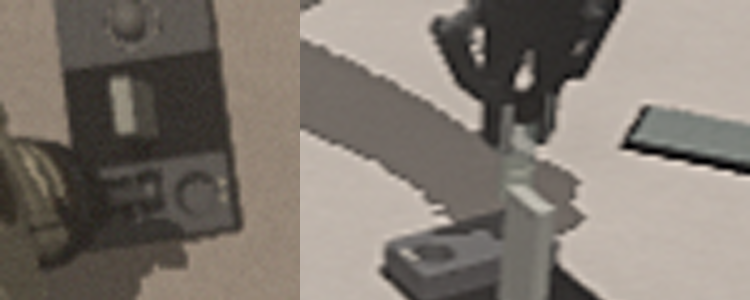

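The vial hangs over pocket 1, hidden from above by the gripper. I'll go down slowly and watch the force.

```bash
python3 -m pendant '[[[0,0,0],[0.002,0,0.01],0.9],[[0,0,0],[0.002,0,0.018],0.9],[[0,0,0],[0.002,0,0.022],0.9],[[0,0,0],[0.002,0,0.022],0.9],[[0,0,0],[0.002,0,0.022],0.9],[[0,0,0],[0.002,0,0.022],0.9]]'; python3 -c "
from h import *
go(.4502,.2535,.0605,99.5)"
```

```text
t: 6.4
tool_pos: [0.4496, 0.2542, 0.0842]
orientation: [-0.083, 0.997, 0.0, 0.001]
contact_force: [-0.3, -0.5, 0.1]
gripper_width: 0.0229
grip_force: 29.7
t 6.4 pos [0.4496 0.2542 0.0842] w 0.022915574270818247 F [-0.3236 -0.4877  0.1385] g 29.69625335885212
yaw 99.52 tilt z [ 0.0023  0.0006 -1.    ]
shift [-0.0004 -0.0008  0.0237]
turn [0.0103 0.1358 0.0182]
```

```bash
python3 -m pendant '[[[0,0.1,0],[0,-0.001,0.002],0.9],[[0,0.1,0],[0,-0.001,0.004],0.9],[[0,0.1,0],[0,-0.001,0.006],0.9],[[0,0.1,0],[0,-0.001,0.008],0.9],[[0,0.1,0],[0,-0.001,0.01],0.9],[[0,0.1,0],[0,-0.001,0.01],0.9]]'; python3 -m pendant '[[[0,0,0],[0,0,0.003],0.9],[[0,0,0],[0,0,0.006],0.9],[[0,0,0],[0,0,0.009],0.9],[[0,0,0],[0,0,0.012],0.9],[[0,0,0],[0,0,0.012],0.9]]';python3 -c "
from h import *
go(.4502,.2535,.0605,99.5)"
```

```text
t: 6.9
tool_pos: [0.4491, 0.2528, 0.0732]
orientation: [-0.083, 0.997, -0.0, -0.0]
contact_force: [0.2, -0.1, -0.2]
gripper_width: 0.0236
grip_force: 29.7
t: 7.32
tool_pos: [0.449, 0.2527, 0.0609]
orientation: [-0.083, 0.997, -0.0, -0.001]
contact_force: [0.1, -0.7, -0.4]
gripper_width: 0.0229
grip_force: 29.7
t 7.3167 pos [0.449  0.2527 0.0609] w 0.02287204149818442 F [ 0.1466 -0.6622 -0.441 ] g 29.69575393712148
yaw 99.51 tilt z [-0.0012 -0.0007 -1.    ]
shift [-0.0014  0.0006  0.0004]
turn [-0.0284 -0.0768  0.0137]
```

```bash
python3 -m pendant '[[[0,0,0],[0,0,0.001],0.9],[[0,0,0],[0,0,0.001],0.68],[[0,0,0],[0,0,0.001],0.6],[[0,0,0],[0,0,0.001],0.52],[[0,0,0],[0,0,0.001],0.5],[[0,0,0],[0,0,0.001],0.5],[[0,0,0],[0,0,-0.02],0.5],[[0,0,0],[0,0,-0.04],0.5],[[0,0,0],[0,0,-0.07],0.5],[[0,0,0],[0,0,-0.1],0.5],[[0,0,0],[0,0,-0.12],0.5],[[0,0,0],[0,0,-0.12],0.5]]';python3 -c "
from h import *
go(.4458,-.0017,.15,99.5)"
```

```text
t: 8.32
tool_pos: [0.4522, 0.2545, 0.187]
orientation: [-0.083, 0.997, 0.002, 0.004]
contact_force: [0.6, 0.6, 0.3]
gripper_width: 0.043
grip_force: 0.0
t 8.3167 pos [0.4522 0.2545 0.187 ] w 0.0429944908927016 F [0.5645 0.5808 0.3464] g 0.0
yaw 99.51 tilt z [ 0.0086  0.0048 -1.    ]
shift [ 0.049  -0.2518  0.0357]
turn [0.1908 0.5289 0.0119]
```

```bash
python3 -m pendant '[[[0,0,0],[0.005,-0.03,0],0.5],[[0,0,0],[0.015,-0.07,0],0.5],[[0,0,0],[0.025,-0.11,0],0.5],[[0,0,0],[0.03,-0.15,0],0.5],[[0,0,0],[0.04,-0.19,0.01],0.5],[[0,0,0],[0.045,-0.23,0.02],0.5],[[0,0,0],[0.046,-0.252,0.036],0.5],[[0,0,0],[0.046,-0.252,0.036],0.5],[[0,0,0],[0.046,-0.252,0.036],0.5],[[0,0,0],[0.046,-0.252,0.036],0.5]]';python3 - <<'E'
from h import *
go(.4458,-.0017,.04,99.5)
c=cams()
a=c["top"]["frame"][185:275,205:365];b=c["scene"]["frame"][140:230,275:435]
cv2.imwrite("pics/g3.png",np.vstack([cv2.resize(x,(533,300),interpolation=2) for x in(a,b)]))
E
```

```text
t: 9.15
tool_pos: [0.4456, -0.003, 0.1456]
orientation: [-0.083, 0.997, 0.0, -0.0]
contact_force: [-0.1, -0.0, 0.4]
gripper_width: 0.0433
grip_force: 0.0
t 9.15 pos [ 0.4456 -0.003   0.1456] w 0.04327733237825705 F [-0.12   -0.0036  0.3654] g 0.0
yaw 99.5 tilt z [-0.0006  0.0004 -1.    ]
shift [-0.0005  0.0012  0.1056]
turn [ 0.0291 -0.0302 -0.0042]
```

View pics/g3.png

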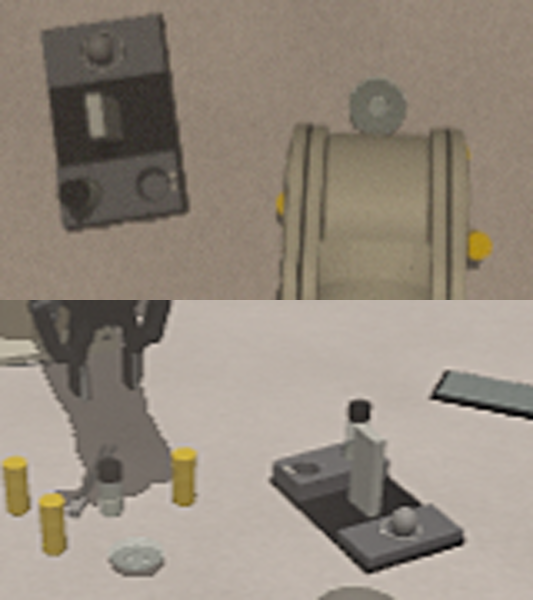

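The tall vial stands in pocket 1, with its cap at about (359,405) in the lower picture, and the fingers are centred over the short vial. I'll go down to it.

```bash
python3 - <<'E'
from h import *
import pickle
c=pickle.load(open("c.pkl","rb"))
for z in(.083,.09,.1):print(z,(proj(c["scene"],[.450,.254,z])[0]-[275,140])*3.333)
E
python3 -m pendant '[[[0,0,0],[-0.001,0,0.025],0.5],[[0,0,0],[-0.001,0,0.05],0.5],[[0,0,0],[-0.001,0,0.075],0.5],[[0,0,0],[-0.001,0,0.095],0.5],[[0,0,0],[-0.001,0,0.105],0.5],[[0,0,0],[-0.001,0,0.105],0.5],[[0,0,0],[-0.001,0,0.105],0.5],[[0,0,0],[-0.001,0,0.105],0.5]]';python3 -c "
from h import *
go(.4455,-.0017,.04,99.5)"
```

```text
0.083 [357.4607 103.3524]
0.09 [357.9785  97.1297]
0.1 [358.7237  88.1757]
t: 9.92
tool_pos: [0.4478, -0.0023, 0.0418]
orientation: [-0.084, 0.996, -0.0, 0.001]
contact_force: [-0.7, 0.7, 0.1]
gripper_width: 0.0425
grip_force: 0.0
t 9.9167 pos [ 0.4478 -0.0023  0.0418] w 0.04252768069335474 F [-0.7307  0.733   0.0606] g 0.0
yaw 99.6 tilt z [ 0.002 -0.    -1.   ]
shift [0.0022 0.001  0.0018]
turn [-0.0199  0.115   0.0987]
```

```bash
python3 -m pendant '[[[0,0,0],[0.001,0,0.001],0.6],[[0,0,0],[0.001,0,0.001],0.7],[[0,0,0],[0.001,0,0.001],0.8],[[0,0,0],[0.001,0,0.001],0.9],[[0,0,0],[0.001,0,0.001],0.9],[[0,0,0],[0.001,0,0.001],0.9],[[0,0,0],[0.001,0,0.001],0.9],[[0,0,0],[0.001,0,0.001],0.9]]' 30; python3 -m pendant '[[[0,0,0],[0,0,-0.015],0.9],[[0,0,0],[0,0,-0.04],0.9],[[0,0,0],[0,0,-0.065],0.9],[[0,0,0],[0,0,-0.09],0.9],[[0,0,0],[0,0,-0.12],0.9],[[0,0,0],[0,0,-0.14],0.9],[[0,0,0],[0,0,-0.14],0.9],[[0,0,0],[0,0,-0.14],0.9],[[0,0,0],[0,0,-0.14],0.9]]' ; python3 -c "
from h import *
go(.4597,.1947,.17,99.5)"
```

```text
t: 10.58
tool_pos: [0.4465, -0.003, 0.0407]
orientation: [-0.083, 0.997, 0.0, 0.001]
contact_force: [-0.6, 0.3, 6.8]
gripper_width: 0.0228
grip_force: 29.5
t: 11.33
tool_pos: [0.4451, -0.0033, 0.179]
orientation: [-0.083, 0.997, -0.0, -0.001]
contact_force: [0.1, 0.3, 0.1]
gripper_width: 0.0232
grip_force: 29.5
t 11.3333 pos [ 0.4451 -0.0033  0.179 ] w 0.023188005422637117 F [0.0626 0.3347 0.0712] g 29.514512435998768
yaw 99.5 tilt z [-0.0013 -0.0001 -1.    ]
shift [-0.0471  0.1928  0.0089]
turn [ 0.0041 -0.0732  0.0036]
```

```bash
python3 -m pendant '[[[0,0,0],[-0.004,0.015,0],0.9],[[0,0,0],[-0.009,0.04,0],0.9],[[0,0,0],[-0.016,0.07,0],0.9],[[0,0,0],[-0.024,0.1,0],0.9],[[0,0,0],[-0.032,0.13,0],0.9],[[0,0,0],[-0.04,0.16,0],0.9],[[0,0,0],[-0.045,0.182,0.01],0.9],[[0,0,0],[-0.047,0.193,0.02],0.9],[[0,0,0],[-0.047,0.193,0.04],0.9],[[0,0,0],[-0.047,0.193,0.06],0.9],[[0,0,0],[-0.047,0.193,0.08],0.9],[[0,0,0],[-0.047,0.193,0.08],0.9]]'; python3 -m pendant '[[[0,0,0],[0,0,0.01],0.9],[[0,0,0],[0,0,0.02],0.9],[[0,0,0],[0,0,0.025],0.9],[[0,0,0],[0,0,0.025],0.9],[[0,0,0],[0,0,0.025],0.9]]'; python3 -c "
from h import *
go(.4597,.1947,.0485,99.5)
c=cams()
a=c['scene']['frame'][150:230,340:430];cv2.imwrite('pics/g4.png',cv2.resize(a,None,fx=6,fy=6,interpolation=2))"
```

```text
t: 12.33
tool_pos: [0.4558, 0.1927, 0.0942]
orientation: [-0.083, 0.997, -0.002, -0.006]
contact_force: [-0.1, -0.9, -1.0]
gripper_width: 0.0228
grip_force: 29.5
t: 12.75
tool_pos: [0.4603, 0.1949, 0.0749]
orientation: [-0.083, 0.997, 0.0, 0.0]
contact_force: [-0.8, -0.3, -1.0]
gripper_width: 0.023
grip_force: 29.5
t 12.75 pos [0.4603 0.1949 0.0749] w 0.02296575310400078 F [-0.7712 -0.309  -0.955 ] g 29.534172329586
yaw 99.5 tilt z [ 0.  0. -1.]
shift [ 0.0006 -0.0001  0.0264]
turn [ 0.0001  0.0024 -0.0013]
```

View pics/g4.png

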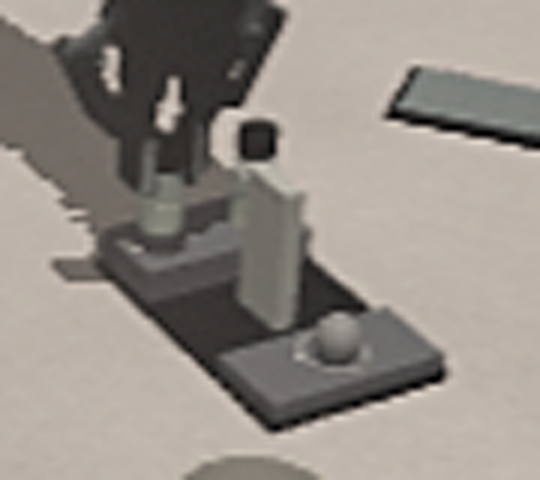

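The short vial sits right above pocket 2, with its base at about (162,243). I'll go down.

```bash
python3 -m pendant '[[[0,0,0],[0,0,0.004],0.9],[[0,0,0],[0,0,0.008],0.9],[[0,0,0],[0,0,0.011],0.9],[[0,0,0],[0,0,0.014],0.9],[[0,0,0],[0,0,0.014],0.9]]'; python3 -m pendant '[[[0,0,0],[0,0,0.003],0.9],[[0,0,0],[0,0,0.006],0.9],[[0,0,0],[0,0,0.009],0.9],[[0,0,0],[0,0,0.012],0.9],[[0,0,0],[0,0,0.012],0.9],[[0,0,0],[0,0,0.012],0.9]]';python3 -c "
from h import *
go(.4597,.1947,.0485,99.5)"
```

```text
t: 13.27
tool_pos: [0.46, 0.1949, 0.0601]
orientation: [-0.083, 0.997, -0.0, -0.0]
contact_force: [0.1, -0.7, -0.5]
gripper_width: 0.0234
grip_force: 29.5
t: 13.77
tool_pos: [0.4602, 0.195, 0.0487]
orientation: [-0.083, 0.997, 0.0, 0.0]
contact_force: [1.0, 0.3, 0.4]
gripper_width: 0.0232
grip_force: 29.6
t 13.7667 pos [0.4602 0.195  0.0487] w 0.02317726193966756 F [1.001  0.2824 0.4324] g 29.62118353927508
yaw 99.51 tilt z [-0.      0.0001 -1.    ]
shift [ 0.0006 -0.0002  0.0002]
turn [0.0057 0.0005 0.015 ]
```

```bash
python3 -m pendant '[[[0,0,0],[0,0,0.001],0.9],[[0,0,0],[0,0,0.001],0.68],[[0,0,0],[0,0,0.001],0.6],[[0,0,0],[0,0,0.001],0.54],[[0,0,0],[0,0,0.001],0.52],[[0,0,0],[0,0,0.001],0.52],[[0,0,0],[0,0,-0.02],0.52],[[0,0,0],[0,0,-0.04],0.52],[[0,0,0],[0,0,-0.07],0.52],[[0,0,0],[0,0,-0.1],0.52],[[0,0,0],[0,0,-0.13],0.52],[[0,0,0],[0,0,-0.13],0.52]]';python3 -m pendant '[[[0,0,0],[0,-0.03,0],0.5],[[0,0,0],[0,-0.07,0],0.5],[[0,0,0],[0,-0.11,0],0.5],[[0,0,0],[0,-0.12,0],0.5],[[0,0,0],[0,-0.12,0],0.5]]';python3 - <<'E'
from h import *
go(.5162,.235,.15,99.5)
c=cams()
a=c["top"]["frame"][180:260,205:275];b=c["scene"]["frame"][150:230,345:425]
cv2.imwrite("pics/g5.png",np.hstack([cv2.resize(a,(420,480),interpolation=2),cv2.resize(b,(380,380),interpolation=2,).copy() if 0 else cv2.copyMakeBorder(cv2.resize(b,(380,380),interpolation=2),0,100,0,0,0)]))
E
```

```text
t: 14.77
tool_pos: [0.4636, 0.1964, 0.185]
orientation: [-0.083, 0.997, 0.002, 0.005]
contact_force: [1.4, -0.2, 0.7]
gripper_width: 0.0409
grip_force: 0.0
t: 15.18
tool_pos: [0.4801, 0.0741, 0.1784]
orientation: [-0.08, 0.997, -0.0, -0.0]
contact_force: [-0.6, 0.3, 0.2]
gripper_width: 0.0427
grip_force: 0.0
t 15.1833 pos [0.4801 0.0741 0.1784] w 0.04265064291731917 F [-0.6028  0.3013  0.2032] g 0.0
yaw 99.23 tilt z [-0.0005 -0.0005 -1.    ]
shift [-0.0614  0.1531  0.0283]
turn [-0.0238 -0.0309 -0.2681]
```

View pics/g5.png

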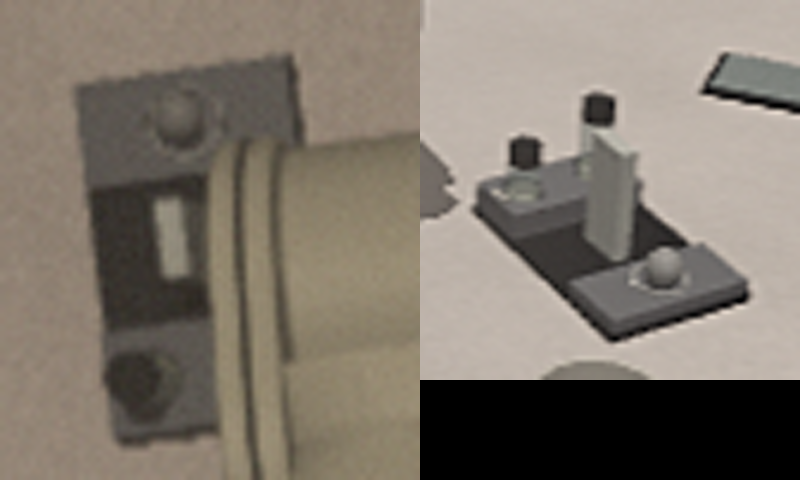

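Both vials are down in their pockets and the tray hasn't moved. Next I'll go to the handle.

```bash
python3 -m pendant '[[[0,0,0],[-0.015,0.03,0],0.5],[[0,0,0],[-0.03,0.07,0],0.5],[[0,0,0],[-0.045,0.11,0],0.5],[[0,0,-0.2],[-0.06,0.14,0],0.5],[[0,0,-0.2],[-0.061,0.153,0],0.5],[[0,0,-0.2],[-0.061,0.153,0.025],0.5],[[0,0,-0.2],[-0.061,0.153,0.05],0.5],[[0,0,-0.2],[-0.061,0.153,0.05],0.5],[[0,0,-0.2],[-0.061,0.153,0.05],0.5]]';python3 - <<'E'
from h import *
go(.5162,.235,.07,99.5)
c=cams()
b=c["scene"]["frame"][145:225,345:425]
cv2.imwrite("pics/g6.png",cv2.resize(b,(480,480),interpolation=2))
E
```

```text
t: 16.03
tool_pos: [0.5128, 0.2379, 0.1273]
orientation: [-0.086, 0.996, -0.001, -0.002]
contact_force: [0.4, -0.3, 0.8]
gripper_width: 0.0428
grip_force: 0.0
t 16.0333 pos [0.5128 0.2379 0.1273] w 0.04276238266721069 F [ 0.4479 -0.2993  0.7579] g 0.0
yaw 99.81 tilt z [-0.0045 -0.0019 -1.    ]
shift [-0.0031 -0.0034  0.0573]
turn [-0.0667 -0.2734  0.3138]
```

View pics/g6.png

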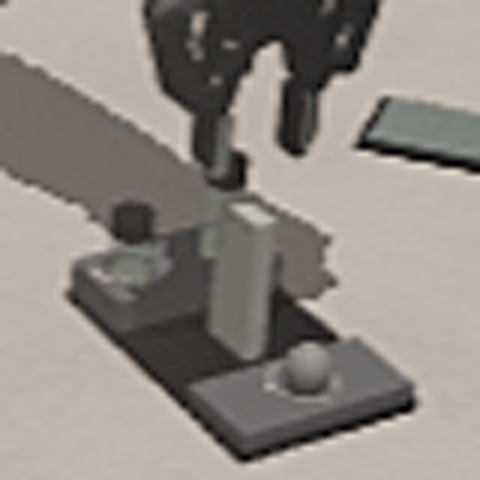

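The open fingers straddle the handle line, with the handle top at about (253,212). I'll go down.

```bash
python3 -m pendant '[[[0,0,0],[-0.002,-0.002,0.01],0.5],[[0,0,0],[-0.002,-0.002,0.025],0.5],[[0,0,0],[-0.002,-0.002,0.04],0.5],[[0,0,0],[-0.002,-0.002,0.055],0.5],[[0,0,0],[-0.002,-0.002,0.057],0.5],[[0,0,0],[-0.002,-0.002,0.057],0.5],[[0,0,0],[-0.002,-0.002,0.057],0.5],[[0,0,0],[-0.002,-0.002,0.057],0.5]]';python3 -c "
from h import *
go(.5162,.235,.07,99.5)"
```

```text
t: 16.8
tool_pos: [0.5183, 0.2363, 0.0732]
orientation: [-0.085, 0.996, 0.0, 0.001]
contact_force: [0.3, -0.1, -0.1]
gripper_width: 0.0428
grip_force: 0.0
t 16.8 pos [0.5183 0.2363 0.0732] w 0.04275997516976668 F [ 0.2979 -0.0595 -0.1475] g 0.0
yaw 99.7 tilt z [ 0.0024  0.0012 -1.    ]
shift [ 0.0023 -0.0009  0.0032]
turn [0.0417 0.1485 0.1974]
```

```bash
python3 -m pendant '[[[0,0,0.2],[0.001,-0.001,0.003],0.5],[[0,0,0.2],[0.001,-0.001,0.003],0.6],[[0,0,0.2],[0.001,-0.001,0.003],0.7],[[0,0,0.2],[0.001,-0.001,0.003],0.75],[[0,0,0.2],[0.001,-0.001,0.003],0.8],[[0,0,0.2],[0.001,-0.001,0.003],0.84],[[0,0,0.2],[0.001,-0.001,0.003],0.88],[[0,0,0.2],[0.001,-0.001,0.003],0.92],[[0,0,0.2],[0.001,-0.001,0.003],0.96],[[0,0,0.2],[0.001,-0.001,0.003],1],[[0,0,0.2],[0.001,-0.001,0.003],1]]' 25; python3 -m pendant '[[[0,0,0],[0,0,0],1],[[0,0,0],[0,0,0],1],[[0,0,0],[0,0,0],1],[[0,0,0],[0,0,0],1]]' 80;python3 -c "
from h import *
go(.5162,.235,.07,99.5)"
```

```text
t: 17.72
tool_pos: [0.5165, 0.235, 0.0689]
orientation: [-0.083, 0.997, 0.0, 0.0]
contact_force: [-0.8, 0.7, 1.3]
gripper_width: 0.0122
grip_force: 25.4
t: 18.05
tool_pos: [0.5166, 0.235, 0.069]
orientation: [-0.083, 0.997, 0.0, 0.0]
contact_force: [0.8, -0.4, 3.2]
gripper_width: 0.0112
grip_force: 78.8
t 18.05 pos [0.5166 0.235  0.069 ] w 0.011151182298016702 F [ 0.7903 -0.3538  3.1836] g 78.82561326026917
yaw 99.52 tilt z [ 0.0005  0.0003 -1.    ]
shift [ 0.0004  0.0001 -0.001 ]
turn [0.0137 0.0286 0.0202]
```

```bash
python3 -m pendant '[[[0,0,0],[0,0,-0.0005],1],[[0,0,0],[0,0,-0.0015],1],[[0,0,0],[0,0,-0.003],1],[[0,0,0],[0,0,-0.005],1],[[0,0,0],[0,0,-0.0075],1],[[0,0,0],[0,0,-0.0105],1],[[0,0,0],[0,0,-0.0135],1],[[0,0,0],[0,0,-0.016],1],[[0,0,0],[0,0,-0.018],1],[[0,0,0],[0,0,-0.0195],1],[[0,0,0],[0,0,-0.02],1],[[0,0,0],[0,0,-0.02],1]]' 100;python3 - <<'E'
from h import *
from plant import get_state
go(.5162,.235,.181,99.5);print(get_state()["moment"])
T,S=(cams()[n] for n in("top","scene"))
cv2.imwrite("lift_s.png",S["frame"]);cv2.imwrite("lift_t.png",T["frame"])
# where the ball should be: tray lifted by 20 mm; match bright ball blob via template from initial picture
import cv2
t0=cv2.imread("pics/scene0.png");u,v=(full((656,181),SO)).round().astype(int)
tp=t0[v-7:v+8,u-7:u+8];r=cv2.matchTemplate(S["frame"],tp,cv2.TM_CCOEFF_NORMED);_,m,_,l=cv2.minMaxLoc(r)
print("ball px",l[0]+7,l[1]+7,m,"before",u,v)
for z in(.0285,.0485):print(proj(S,[.5772,.2455,z]))
E
```

```text
t: 19.05
tool_pos: [0.5165, 0.2348, 0.089]
orientation: [-0.083, 0.997, 0.0, 0.0]
contact_force: [0.0, -0.1, -5.6]
gripper_width: 0.0109
grip_force: 97.3
t 19.05 pos [0.5165 0.2348 0.089 ] w 0.010903209142203952 F [ 0.0338 -0.1398 -5.6297] g 97.32116460800171
yaw 99.51 tilt z [ 0.0003  0.0001 -1.    ]
shift [ 0.0002  0.0002 -0.092 ]
turn [0.0049 0.0201 0.013 ]
[-0.0012 -0.0297 -0.0369]
ball px 397 201 0.9299845695495605 before 396 206
[[394.7643 205.3844]]
[[395.3528 199.9899]]
```

```bash
python3 -m pendant '[[[0,0,0],[0,0,-0.0005],1],[[0,0,0],[0,0,-0.002],1],[[0,0,0],[0,0,-0.0045],1],[[0,0,0],[0,0,-0.008],1],[[0,0,0],[0,0,-0.012],1],[[0,0,0],[0,0,-0.0165],1],[[0,0,0],[0,0,-0.021],1],[[0,0,0],[0,0,-0.026],1],[[0,0,0],[0,0,-0.031],1],[[0,0,0],[0,0,-0.036],1],[[0,0,0],[0,0,-0.041],1],[[0,0,0],[0,0,-0.046],1]]';python3 -m pendant '[[[0,0,0],[0,0,-0.005],1],[[0,0,0],[0,0,-0.01],1],[[0,0,0],[0,0,-0.015],1],[[0,0,0],[0,0,-0.02],1],[[0,0,0],[0,0,-0.025],1],[[0,0,0],[0,0,-0.03],1],[[0,0,0],[0,0,-0.0345],1],[[0,0,0],[0,0,-0.0385],1],[[0,0,0],[0,0,-0.0415],1],[[0,0,0],[0,0,-0.044],1],[[0,0,0],[0,0,-0.0455],1],[[0,0,0],[0,0,-0.046],1]]'
cat >> h.py <<'E'
import pickle
C=pickle.load(open("c.pkl","rb"))
E
python3 - <<'E'
from h import *
# panel: refine by white-face segmentation in the initial pictures
for n,z,(x0,y0,x1,y1) in (("top",.012,(355,175,445,280)),("scene",.012,(190,190,285,265))):
    im=cv2.imread(f"pics/{n}0.png");g=cv2.cvtColor(im,cv2.COLOR_BGR2GRAY)[y0:y1,x0:x1]
    th,_=cv2.threshold(g,0,255,cv2.THRESH_OTSU)
    m=(g<th).astype(np.uint8);k,lab,st,_=cv2.connectedComponentsWithStats(m)
    i=1+st[1:,4].argmax();cn=max(cv2.findContours((lab==i).astype(np.uint8),0,1)[0],key=cv2.contourArea).reshape(-1,2)
    P=np.array([atz(C[n],p+[x0,y0],z) for p in cv2.convexHull(cn.astype(np.int32)).reshape(-1,2).astype(float)])
    print(n,th,st[i],cv2.minAreaRect((P*1000).astype(np.float32)))
    cn=max(cv2.findContours((((lab==i)==0)).astype(np.uint8),1,1)[0],key=lambda c:cv2.contourArea(c)*(c.min()>2))
    P=np.array([atz(C[n],p+[x0,y0],z) for p in cn.reshape(-1,2).astype(float)]);print(" face",cv2.minAreaRect((P*1000).astype(np.float32)))
go(.506,-.245,.181,100.8)
E
```

```text
t: 20.25
tool_pos: [0.5164, 0.2348, 0.1354]
orientation: [-0.083, 0.997, 0.0, 0.0]
contact_force: [-0.9, 0.5, -4.6]
gripper_width: 0.0111
grip_force: 97.3
t: 21.25
tool_pos: [0.5165, 0.2349, 0.181]
orientation: [-0.083, 0.997, 0.0, 0.0]
contact_force: [0.1, -0.4, -5.0]
gripper_width: 0.0107
grip_force: 97.3
top 98.0 [  12   11   66   85 1277] ((505.5804748535156, -243.2522430419922), (230.7798614501953, 162.91629028320312), 11.071412086486816)
 face ((505.62646484375, -243.23397827148438), (236.63003540039062, 168.76673889160156), 11.083321571350098)
scene 128.0 [ 11  10  72  57 838] ((513.4791259765625, -244.09751892089844), (240.98568725585938, 159.3483123779297), 10.980085372924805)
 face ((512.6693115234375, -244.20864868164062), (251.09373474121094, 164.625244140625), 10.991067886352539)
t 21.25 pos [0.5165 0.2349 0.181 ] w 0.010717627240231564 F [ 0.1292 -0.3609 -5.027 ] g 97.3274838924408
yaw 99.52 tilt z [ 0.0002  0.0001 -1.    ]
shift [ 0.0896 -0.4715 -0.    ]
turn [ 0.0041  0.0139 -1.2841]
```

```bash
python3 -m pendant '[[[0,0,0],[0.0002,-0.001,0],1],[[0,0,0],[0.0006,-0.003,0],1],[[0,0,0],[0.0011,-0.006,0],1],[[0,0,0],[0.002,-0.0105,0],1],[[0,0,0],[0.0031,-0.0165,0],1],[[0,0,0],[0.0045,-0.024,0],1],[[0,0,0],[0.0062,-0.033,0],1],[[0,0,0],[0.0081,-0.043,0],1],[[0,0,0],[0.0101,-0.054,0],1],[[0,0,0],[0.0124,-0.066,0],1],[[0,0,0],[0.0146,-0.078,0],1],[[0,0,0],[0.0169,-0.09,0],1]]'
python3 -m pendant '[[[0,0,0],[0.0022,-0.012,0],1],[[0,0,0],[0.0045,-0.024,0],1],[[0,0,0],[0.0068,-0.036,0],1],[[0,0,0],[0.009,-0.048,0],1],[[0,0,0],[0.0112,-0.06,0],1],[[0,0,0],[0.0135,-0.072,0],1],[[0,0,0],[0.0158,-0.084,0],1],[[0,0,0],[0.018,-0.096,0],1],[[0,0,0],[0.0202,-0.108,0],1],[[0,0,0],[0.0225,-0.12,0],1],[[0,0,0],[0.0248,-0.132,0],1],[[0,0,0],[0.027,-0.144,0],1]]'
python3 -m pendant '[[[0,0,0],[0.0022,-0.012,0],1],[[0,0,0],[0.0045,-0.024,0],1],[[0,0,0],[0.0068,-0.036,0],1],[[0,0,0],[0.009,-0.048,0],1],[[0,0,0],[0.0112,-0.06,0],1],[[0,0,0],[0.0135,-0.072,0],1],[[0,0,0],[0.0158,-0.084,0],1],[[0,0,0],[0.018,-0.096,0],1],[[0,0,0],[0.0202,-0.108,0],1],[[0,0,0],[0.0225,-0.12,0],1],[[0,0,0],[0.0248,-0.132,0],1],[[0,0,0],[0.027,-0.144,0],1]]'
python3 -c "
from h import *
go(.507,-.244,.181,101)"
```

```text
t: 22.25
tool_pos: [0.5145, 0.1417, 0.1809]
orientation: [-0.083, 0.997, -0.0, 0.0]
contact_force: [-0.9, -0.1, -5.2]
gripper_width: 0.0109
grip_force: 97.4
t: 23.25
tool_pos: [0.5117, -0.0045, 0.1808]
orientation: [-0.083, 0.997, -0.0, 0.0]
contact_force: [-0.1, -0.0, -5.5]
gripper_width: 0.0109
grip_force: 97.4
t: 24.25
tool_pos: [0.5089, -0.1509, 0.1808]
orientation: [-0.083, 0.997, 0.0, -0.0]
contact_force: [-0.3, -0.4, -5.1]
gripper_width: 0.0106
grip_force: 97.4
t 24.25 pos [ 0.5089 -0.1509  0.1808] w 0.010615754445377051 F [-0.3064 -0.3756 -5.1215] g 97.39162802696228
yaw 99.52 tilt z [-0.      0.0001 -1.    ]
shift [ 0.0172 -0.0915 -0.0003]
turn [ 0.0033 -0.0017 -1.4845]
```

```bash
python3 -m pendant '[[[0,0,-0.1],[0.0023,-0.012,0],1],[[0,0,-0.2],[0.0045,-0.024,0],1],[[0,0,-0.4],[0.0067,-0.0355,0],1],[[0,0,-0.6],[0.0087,-0.0465,0],1],[[0,0,-0.8],[0.0106,-0.0565,0],1],[[0,0,-1],[0.0123,-0.0655,0],1],[[0,0,-1.1],[0.0137,-0.073,0],1],[[0,0,-1.2],[0.0149,-0.079,0],1],[[0,0,-1.3],[0.0158,-0.084,0],1],[[0,0,-1.4],[0.0165,-0.088,0],1],[[0,0,-1.5],[0.017,-0.0905,0],1],[[0,0,-1.5],[0.0172,-0.0915,0],1]]'
python3 -m pendant '[[[0,0,0],[0,0,0],1],[[0,0,0],[0,0,0],1],[[0,0,0],[0,0,0],1],[[0,0,0],[0,0,0],1],[[0,0,0],[0,0,0],1],[[0,0,0],[0,0,0],1]]'
python3 - <<'E'
from h import *
go(.507,-.244,.181,101)
c=cams();T,S=c["top"],c["scene"];a=np.radians(11)
R=np.array([[np.cos(a),-np.sin(a)],[np.sin(a),np.cos(a)]])
W=lambda x,y,z:np.r_[R@[x,y]+[.507,-.244],z+.112]
# ball, vial caps: template match (scene view), templates from tray's first lift pic / initial picture
t0=cv2.imread("lift_s.png");P0=lambda x,y,z:np.r_[np.array([.5164,.235])+np.array([[np.cos(.1658),-np.sin(.1658)],[np.sin(.1658),np.cos(.1658)]])@[x,y],z+.02]
for n,p in (("ball",(.062,0,.0285)),("tall",(-.062,.03,.083)),("short",(-.062,-.03,.063)),("corner+",(.09,.055,.006)),("corner-",(.09,-.055,.006)),("cornerR",(-.09,-.055,.006))):
    e0=proj(S,P0(*p))[0];e1=proj(S,W(*p))[0];u,v=e0.round().astype(int);h=6
    s=proj(S,W(*p)+[0,.01,0])[0]
    r=cv2.matchTemplate(S["frame"],t0[v-h:v+h+1,u-h:u+h+1],5);uu,vv=e1.round().astype(int);k=12
    sub=r[vv-h-k:vv-h+k+1,uu-h-k:uu-h+k+1];_,m,_,l=cv2.minMaxLoc(sub)
    print(n,"pred move",(e1-e0).round(1),"seen move",np.array(l)-k+[uu,vv]-[u,v],round(m,2))
E
```

```text
t: 25.25
tool_pos: [0.5072, -0.243, 0.1808]
orientation: [-0.096, 0.995, 0.0, 0.0]
contact_force: [-0.4, -0.7, -5.5]
gripper_width: 0.0108
grip_force: 97.4
t: 25.75
tool_pos: [0.5072, -0.2426, 0.1808]
orientation: [-0.096, 0.995, 0.0, 0.0]
contact_force: [0.1, -0.9, -5.6]
gripper_width: 0.0112
grip_force: 97.4
t 25.75 pos [ 0.5072 -0.2426  0.1808] w 0.011154132304513644 F [ 0.0952 -0.8691 -5.6471] g 97.41270661354065
yaw 101.03 tilt z [ 0.0001  0.     -1.    ]
shift [ 0.0004 -0.0013 -0.0002]
turn [0.0009 0.0039 0.0314]
ball pred move [-160.5   -2.8] seen move [-170    1] 0.68
tall pred move [-152.4   -7. ] seen move [-152   -3] 0.68
short pred move [-155.8   -5.6] seen move [-147  -12] 0.53
corner+ pred move [-156.2   -2.3] seen move [-154   -3] 0.77
corner- pred move [-166.2   -0.5] seen move [-164   -1] 0.74
cornerR pred move [-151.6   -3.6] seen move [-152   -4] 0.85
```

```bash
python3 - <<'E'
from h import *
c=cams();S=c["scene"];g=cv2.cvtColor(S["frame"],6)
def Wf(x,P):
    R=np.array([[np.cos(x[2]),-np.sin(x[2])],[np.sin(x[2]),np.cos(x[2])]]);P=np.array(P,float)
    return np.c_[P[:,:2]@R.T+x[:2],P[:,2]+x[3]]
x0=[.507,-.243,np.radians(11),.112]
M=[(.09,.055,0),(.09,-.055,0),(-.09,-.055,.0)]
p=proj(S,Wf(x0,M));q=cv2.cornerSubPix(g,p.astype(np.float32).reshape(-1,1,2).copy(),(4,4),(-1,-1),(3,50,.01)).reshape(-1,2)
print(p,q,sep="\n")
r=least_squares(lambda x:(proj(S,Wf([*x,.112],M))-q).ravel(),x0[:3]);print("fit",r.x,np.degrees(r.x[2]),r.fun)
b=proj(S,Wf(x0,[(.062,0,.0285)]))[0].round().astype(int);print("ball pred",b)
print(g[b[1]-8:b[1]+9,b[0]-11:b[0]+12])
E
```

```text
[[258.9526 205.7428]
 [219.2887 216.4724]
 [204.3129 185.8297]]
[[258.1238 206.8182]
 [219.2887 216.4724]
 [204.3129 185.8297]]
fit [ 0.5086 -0.2435  0.1818] 10.415544552919481 [ 0.4754 -0.5534 -0.5558  0.348   0.1102  0.1268]
ball pred [235 197]
[[ 60  59  60  90 111 120 123 124 126 108  70  55  58  59  59  58  60  57
   58  58  61  61  61]
 [ 60  59  53  90 112 116 122 124 126 116  80  53  58  61  57  58  59  58
   58  61  64  64  62]
 [ 60  59  54  93 114 118 122 125 125 129  99  50  55  59  57  59  61  62
   64  61  63  64  63]
 [ 61  60  58  68  97 116 123 125 124 128  96  45  50  55  57  61  61  63
   63  62  61  61  60]
 [ 58  61  61  56  72 106 124 124 123 124 112 110 121 119  94  60  57  59
   59  59  58  60  75]
 [ 65  65  63  63  62 101 124 126 122 135 147 150 153 151 143 124  80  50
   71  79 103 118 118]
 [ 66  66  64  63  61  76 111 125 125 136 148 155 157 151 143 135 119 113
  115 116 117 117 118]
 [ 65  66  64  63  62  56 102 126 130 137 144 150 154 146 139 131 117 113
  116 116 115 115 115]
 [ 64  63  62  60  59  53  84  90 105 133 137 143 145 138 131 121 107 106
  112 113 113 115 115]
 [ 59  57  71  82  91 108 117 113 114 122 128 131 133 128 121 112  95 152
  165 127 112 114 116]
 [ 93 110 118 118 116 116 125 131 114 106 115 119 118 116 109 101  87  84
  132 143 121 115 115]
 [117 118 117 117 115 119 148 139  99  96  98 103 103 102  95  90  80  64
  119 134 117 114 114]
 [117 115 116 116 114 125 128 116 114  97  85  91  92  92  91  85  72  97
  146 124  96 114 116]
 [115 116 114 116 113 127 132 121 117  93  67  72  76  75  73  67  90 135
  125 100 115 116 118]
 [114 116 116 115 116 115 126 133 128 118 112 114  91  75 117 142 135 106
  101 116 118 118 119]
 [117 116 115 115 116 114 116 100 101 125 153 156 139 133 114 100 113 117
  117 116 107 103  94]
 [117 116 116 115 116 114 116 114 115 116 119 120 120 119 119 118 111 104
   93  85  84  85  86]]
```

The gray values show the ball inside its ring. The tray fit gives (0.509, -0.244) at 10.4°, and the panel is at (0.507, -0.244) at 11.0°. I'm handing in.

```bash
python3 -c "
from plant import *
print(get_state()['joint_velocities']);print(job_done())"
```

```text
[-0.00263321 -0.00131905  0.00156719  0.00101598  0.0002676  -0.01822637]
the job is handed in; nothing more can be done
None
```

I put the tall vial in pocket 1, then the short vial in pocket 2, and handed the job in at about 26 s with the arm holding the tray level about 10 cm above the light panel, centred to about 2 mm and lined up to within about 1° by my measurements, the ball still in its ring; no verdict was returned.

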